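Magnifier back into its ring on the bedside organizer

ROBOT

A 7-joint arm with a two-finger parallel gripper is mounted at the origin on the work surface. World frame = base frame: x ahead of the robot, y to its left, z up, the work surface at z = 0. Lengths are in mm, angles in rad, forces in N, time in s.
With the tool pointing down it reaches from about 400 to 875 mm from the base axis. Payload 4.4 kg.
Tool frame: the origin (TCP) lies midway between the tips of the shut fingers; the grasp point (between the pads) lies 19 mm behind it; z points along the fingers, y is the line along which they close (so a half turn about z gives the same grasp; the last joint's range is limited). The gripper opens to 85 mm and grips with 20 to 120 N. Pads are 22 mm wide; open, the fingers measure 114 mm over their backs; the gripper's body (76 mm by 85 mm) begins 54 mm behind the grasp point. The pads swing forward as they close: fully open they stand 13 mm farther back than shut.
Start: joints at [1.095, 0.628, 0.038, 1.517, -0.027, 0.996, -0.02], TCP at [259.005, -596.183, 231.313] pointing down, gripper open.
Joint ranges: [-3.06, 3.06], [-0.37, 2.12], [-1.25, 1.32], [0.18, 2.47], [-1.1, 4.24], [0.23, 1.98], [-2.94, 2.94]. Speed limits (rad/s): [2.57, 2.57, 3.14, 3.14, 3.14, 3.14, 3.14].

INTERFACE

Orientations are given as [roll, pitch, yaw] about the fixed x, y, z axes, in that order (R = Rz(yaw) Ry(pitch) Rx(roll)).
In Python, from cell import ctrl gives the robot as it stands. The module is installed in compiled form; this text tells all that it offers.
- The arm moves only by the tool step_arm, never from a script. Its argument "commands" is one flat list of numbers, 7 for each row, row after row: the shift along the tool's x, y, z in cm, then the turn, a rotation vector about the tool's x, y, z in rad, then the opening, from 0 (shut) to 1 (fully open). A call has 1 to 10 rows; each row is the pose to reach, as a shift and turn from the pose commanded when the call began, along the tool's axes at that moment; what a row does not reach only later rows make up. A row lasts 1/10 s, in which the tool goes at most 50 mm and 8.59 degrees, less where a joint would pass 70% of its speed; a pose out of reach is approached as far as the arm can. A call with a gripper value outside its range is refused whole. The fingers move at their own pace and stop on an object; the grip force is fixed at half the most. Time passes only in rows, so rows that repeat a pose let the fingers close. It gives the time, the measured TCP pose, the force, the opening and the grip force at its end, in the units of the state.
- ctrl.read_state(): the state, without advancing time (a new reading comes with each control period).
- ctrl.get_image(name): name is "scene" or "top" or "wrist"; returns a dict with "image" (384x512x3 uint8, red, green, blue), "range_z" (384x512 float32, mm along the optical axis (not along the pixel's ray), 0 where there is no reading), "vfov" (degrees; the focal length in pixels is half the picture's height over the tangent of half this angle, whatever the lens; pixels are square), "cx", "cy" (the principal point, pixels), "D" ([k1, k2, p1, p2, k3] as OpenCV has them; the pictures are not rectified), "world_to_cam" (4x4, takes a point from world to camera coordinates). Camera axes: x right, y down, z forward; pixel columns grow to the right and rows downward; lengths in mm; the calibration is good to about 2 mm. A picture is of the moment at which its call begins.
- ctrl.finish_job(): hands the job in; it is judged then, once.
The state is a dict: "clock": time; "qpos": joint angles; "qd": joint speeds; "tau": joint torques, N m; "eef_pos": TCP position; "tool_rot": TCP orientation; "force": force on the tool from outside, world axes, zero at the start; "torque": the same for the moment, N m; "width": finger opening in mm; "gripper_force": force on a finger pad.
Only numpy, scipy, OpenCV 4.12 (cv2) and the standard library are available. Lean on these libraries where they do the work, as an engineer would, in place of code of your own. Each camera call takes 0.05 s, during which the arm holds its last target. There are 200 camera calls.

TASK

Take the magnifier out of the ceramic pen stand and put it away on the white pegboard organizer: lower it handle-first through the organizer's ring, feeling for the hole gently, and press it down through the spring grip until its steel collar sits fully home on the ring, then let go. Never lean hard on the organizer (stay under about 20 N), and leave the pill bottle, the tumbler and the dish where they are.

Things in the scene. Friction and masses are not known exactly. Their poses are not given: they have to be found in the camera images.
- magnifier: Small magnifier, about 60 g, standing handle-down in the pen stand, leaning up to 3 degrees. Origin: underside centre of its steel collar (26 mm diameter, 5 mm thick); z points up to the lens. Round dark wood handle 12 mm diameter from z = 0 to -85 mm; its last 8 mm taper to a flat end 9 mm across. Its final yaw does not matter.
- handle_end (a point): Centre of the flat lower end of the magnifier's handle (85 mm below its origin); axes as the magnifier's.
- lens_centre (a point): Centre of the magnifier's lens head, 30 mm above its origin; axes as the magnifier's. The head is a flat round disc, 46 mm diameter, 10 mm thick along the magnifier's x axis: pinch its two flat faces, which look to +x and -x.
- stand_mouth (a point): Centre of the mouth of the hole in the top of the white ceramic pen stand, a fixed block 62 x 62 x 60 mm; hole 16 mm diameter, 52 mm deep. At the start the magnifier's collar is 33 mm above this point.
- organizer: White pegboard organizer, fixed. Origin: underside centre, on the tray. The board (220 mm long in x, 8 mm thick, top at z = 169 mm) stands in its xz plane on a foot 220 x 100 mm. On its +y side a measuring spoon hangs on a peg at x = -68 mm, up to 34 mm out, and an arm carries the ring 75 mm out from the board (see ring_middle).
- ring_middle (a point): Level with the ring's flat top (110 mm above the organizer's underside); axes as the organizer's. Middle of the slot the ring's arm is clipped in: the ring's centre is at y = 0 but anywhere from x = -18 to +18 mm, different each time, not measured. Ring: 14 mm hole right through, 48 mm outside, 12 mm thick; flat wings, level with it, reach to 49 mm either way in x. Its arm flexes down 1 mm per 6 N.
- spring_grip (a point): This point, 26 mm below ring_middle, is at the axis height of two sprung rollers under the ring (on its +y and -y sides; they shift with it). From when the handle end is some 20 mm below the ring top, a steady push of about 3 to 8 N is needed to slide the handle down; it stays where it is left. At the end the collar stops on the ring top.
- pill_bottle: Frosted pill bottle, 44 mm diameter, 75 mm high, stands on the tray; leave alone. Origin: underside centre.
- tumbler: Glass tumbler, 68 mm diameter, 90 mm high, stands on the tray; leave alone. Origin: underside centre.
- dish: Shallow ceramic dish, 90 mm diameter, 22 mm high; leave alone. Origin: underside centre.
There are look-alikes about, which are no part of the job. What is shaped like the magnifier but green, pink or red is not meant.

How it is judged:
By the outcome, as a careful person would: the job done as asked, in the order asked, and still so for the second after the job is handed in, with the robot touching nothing.
It also fails if it takes over 61 s, if anything falls off the work surface, if the arm or the gripper's body presses on something with over 40 N, if the wrist force passes 120 N, or if a joint passes its speed limit or range.

## Working session

There is one attempt and no reset: what is moved stays moved. The work goes in short steps, Python scripts to look and compute and a tool call to move; the robot and the scene stay as the last step left them, time stands still between calls to the robot, and variables do not carry over. Pictures are saved under pics/ and viewed, at most 10 in all, crops included, and the job is handed in when it is done.

Besides the shell and the picture viewer there is one more tool, called after "Emit:" as name(argument=value, ...) on one line, values as JSON. step_arm: Moves the arm, as the interface text tells. Its arguments: {"type":"object","properties":{"commands":{"type":"array"}},"required":["commands"]}

```bash
mkdir -p pics; cat > h.py <<'E'
import numpy as np, cv2
from cell import ctrl
from scipy.spatial.transform import Rotation as R
def cam(n):
    d=ctrl.get_image(n); im=d["image"]; f=im.shape[0]/2/np.tan(np.radians(d["vfov"])/2)
    d["K"]=np.array([[f,0,d["cx"]],[0,f,d["cy"]],[0,0,1]]); d["D"]=np.array(d["D"],float); d["T"]=np.array(d["world_to_cam"]); return d
def ray(d,uv):
    uv=np.array(uv,float).reshape(-1,1,2); n=cv2.undistortPoints(uv,d["K"],d["D"]).reshape(-1,2)
    v=np.c_[n,np.ones(len(n))]; Rm=d["T"][:3,:3]; return -Rm.T@d["T"][:3,3], v@Rm
def onplane(d,uv,z):
    c,v=ray(d,uv); return c+v*((z-c[2])/v[:,2])[:,None]
def pts(d):
    z=d["range_z"]; h,w=z.shape; u,v=np.meshgrid(np.arange(w),np.arange(h))
    c,r=ray(d,np.stack([u,v],-1)); return (c+r*z.reshape(-1,1)).reshape(h,w,3)
def proj(d,P):
    P=np.array(P,float).reshape(-1,1,3); return cv2.projectPoints(P,cv2.Rodrigues(d["T"][:3,:3])[0],d["T"][:3,3],d["K"],d["D"])[0].reshape(-1,2)
def save(d,name,crop=None,s=1):
    im=d["image"][:,:,::-1]
    if crop: u0,v0,u1,v1=crop; im=im[v0:v1,u0:u1]
    cv2.imwrite("pics/"+name,cv2.resize(im,None,fx=s,fy=s,interpolation=cv2.INTER_CUBIC))
def totool(dw):
    s=ctrl.read_state(); return R.from_euler("xyz",s["tool_rot"]).inv().apply(dw)/10
E
python3 - <<'E'
from h import *
a=cam("scene");b=cam("top");np.savez("/tmp/s.npz")
i=np.hstack([a["image"],b["image"]])[:,:,::-1]
cv2.imwrite("pics/a.png",cv2.resize(a["image"][:,:,::-1],None,fx=1.5,fy=1.5))
cv2.imwrite("pics/b.png",cv2.resize(b["image"][:,:,::-1],None,fx=1.5,fy=1.5))
print(ctrl.read_state())
for d in(a,b): print(d["T"].round(3).tolist(),d["K"][0,0],d["D"])
import pickle;pickle.dump((a,b),open("/tmp/ab.pkl","wb"))
E
```

```text
{'clock': 0.1, 'qpos': array([ 1.09519252,  0.62923721,  0.0384595 ,  1.51827192, -0.02701945,
        0.99630113, -0.02001145]), 'qd': array([ 0.00010414,  0.00135198, -0.00019208, -0.00255707,  0.00076748,
       -0.00155817,  0.00162493]), 'tau': array([ 2.53767270e-03, -5.64527714e+01,  1.23021908e+00, -1.93971223e+01,
        1.12992708e-02,  5.41865200e-03,  3.22291237e-05]), 'eef_pos': array([ 258.78085596, -595.65362924,  230.49069866]), 'tool_rot': array([-3.13989324e+00,  8.72428810e-06,  4.09769769e-01]), 'force': array([ 0.35286018, -0.4536987 ,  0.6074253 ]), 'torque': array([-0.00598939, -0.00680149,  0.0516055 ]), 'gripper_force': 0.0, 'width': 85.61608656470483}
[[-0.208, 0.978, -0.004, -17.178], [0.73, 0.153, -0.666, -297.786], [-0.651, -0.141, -0.746, 1255.168], [0.0, 0.0, 0.0, 1.0]] 365.9167350543164 [-0.00120286  0.          0.          0.          0.        ]
[[0.012, -1.0, 0.001, 89.733], [-0.999, -0.012, -0.047, 468.024], [0.047, -0.001, -0.999, 988.023], [0.0, 0.0, 0.0, 1.0]] 348.3491678985608 [-0.04865923  0.          0.          0.          0.        ]
```

View pics/a.png

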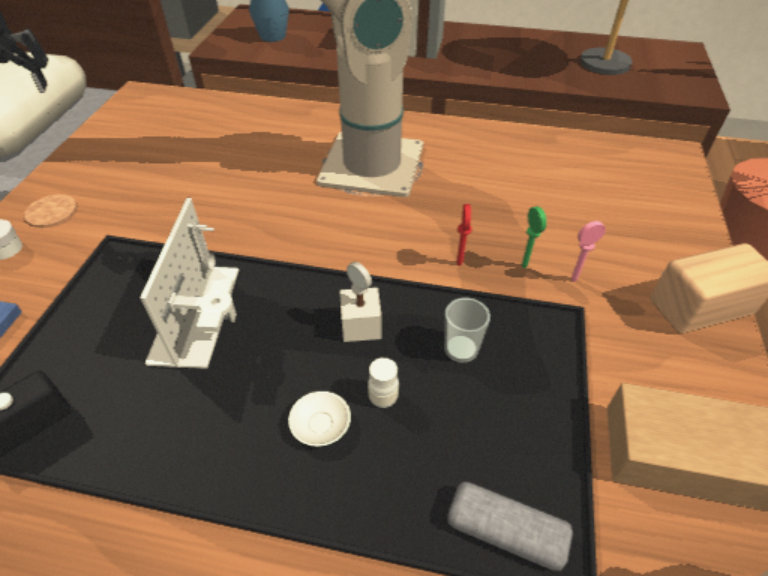

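View pics/b.png

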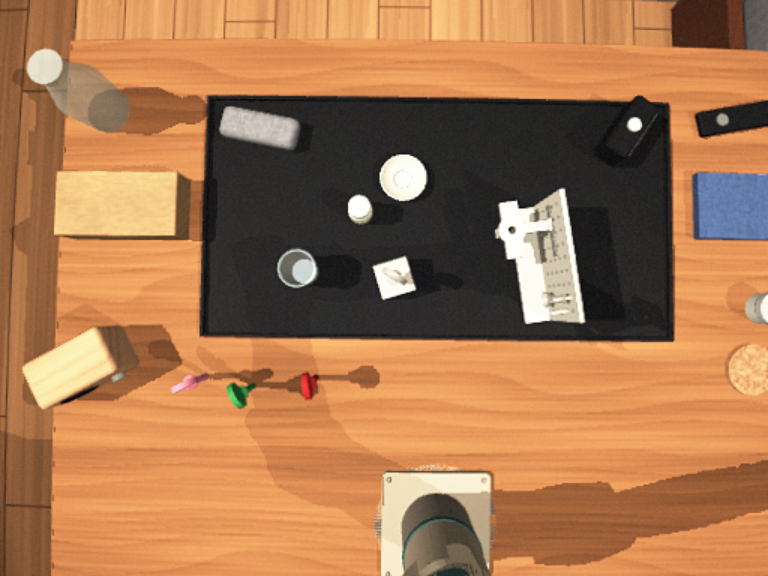

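The magnifier candidates are the grey/clear one in the white stand at scene (239,183) and top (265,182), and the red, green and pink ones standing on the table at scene (310,155), (357,155) and (393,165). Only the one in the stand matches the description. I'll confirm it in a crop and measure.

```bash
python3 - <<'E'
from h import *
import pickle
a,b=pickle.load(open("/tmp/ab.pkl","rb"))
A=cv2.resize(a["image"][120:260,80:330],(750,420)[:2],interpolation=cv2.INTER_CUBIC)
i=b["image"]
B=np.hstack([cv2.resize(i[160:210,235:295],None,fx=6,fy=6),cv2.resize(i[120:220,325:398],None,fx=5,fy=3)[:300]])
cv2.imwrite("pics/c.png",A[:,:,::-1])
P=pts(b); Pa=pts(a)
tr=P[60:80,250:400,2]; print("tray z",np.median(tr))
w=(b["image"].min(2)>110)
def show(u0,v0,u1,v1,lo,hi,name,P=P):
    Q=P[v0:v1,u0:u1]; m=(Q[...,2]>lo)&(Q[...,2]<hi)
    q=Q[m]; print(name,m.sum(),q.mean(0).round(1) if m.sum() else 0,q.min(0).round(1),q.max(0).round(1)); 
    if m.sum()>4: print(cv2.minAreaRect(q[:,:2].astype(np.float32)))
show(240,165,285,205,52,75,"standtop")
show(240,165,285,205,95,200,"lens")
show(325,120,395,220,95,130,"ring")
show(325,120,395,220,160,180,"boardtop")
show(325,120,395,220,-5,25,"foot")
show(200,160,280,235,110,220,"lens scene",Pa)
Q=P[140:172:2,328:370:2,2]; print(Q.astype(int))
E
```

```text
tray z 5.630600600631112
standtop 411 [466.8  85.6  66.1] [429.9  48.1  62.1] [503.7 121.8  70.7]
((467.681884765625, 85.54244995117188), (61.7402458190918, 61.97442626953125), 17.29084014892578)
lens 112 [466.8  86.3 134.6] [452.1  66.8 101.5] [481.7 104.8 155.7]
((467.5191955566406, 85.41458892822266), (44.59504318237305, 22.24802017211914), 45.843544006347656)
ring 1006 [ 533.2 -149.7  115.2] [ 393.9 -212.2   95.1] [610.9 -93.2 129.8]
((495.3289489746094, -150.793212890625), (219.06117248535156, 97.90879821777344), 8.735152244567871)
boardtop 473 [ 502.1 -198.   171.7] [ 393.5 -219.2  160.1] [ 612.4 -179.1  178.5]
((501.693115234375, -191.6968994140625), (221.0660858154297, 25.492706298828125), 8.697025299072266)
foot 4531 [ 517.4 -188.5    7.8] [ 375.3 -301.2   -0.6] [667.3 -95.2  24.7]
((521.3074340820312, -198.39129638671875), (291.6924743652344, 206.08935546875), 0.10469719767570496)
lens scene 207 [474.9  85.5 135.1] [459.5  63.8 110.4] [485.9 104.4 152.8]
((471.3498840332031, 84.4458236694336), (44.66413497924805, 11.455779075622559), 57.96168899536133)
[[  6   6   6 114 116
[... 703 characters left out ...]
7 119 115 114 116 118 116 116 116  13  16  14  11  18  34  54
   71  87 114]
 [  8   6  94 114 115 116 115 115 113 118 117  13  11  14  12  14  33  50
   65  86 110]
 [  8   6   4   7 112 113 114 117 111 117 112  11  12  13  11  14  29  47
   65  81 110]
 [  4   6   7   6 106 117 119 113 115 115 115  14  12  12  15  15  28  44
   59  80 108]
 [  4   3   9   6   6 112 115 115 116 114 115  11  13  13  14  13  21  42
   59  77  92]
 [  8   7   6   6   7 116 115 115 116 114 114  12  13  12  15  14  20  38
   52  73  89]
 [  4   5   5   5   6 114 115 113 115 115 116  15  13  17  16  14  19  34
   52  73  86]
 [  5   4   8   3   2 116 115 117 115 117 114  13  12  14  17  12  14  34
   49  68  87]]
```

View pics/c.png

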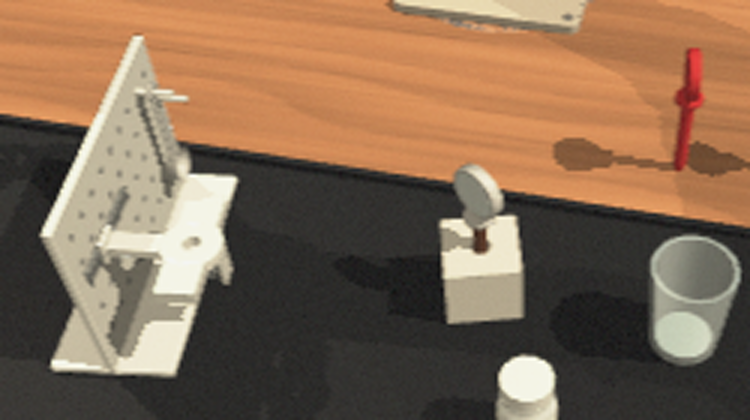

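The crop confirms it: a steel-grey disc on a dark wood handle in the white stand, near crop (480,200). Next I'll work out lens yaw, hole position and board line.

```bash
python3 - <<'E'
from h import *
import pickle
a,b=pickle.load(open("/tmp/ab.pkl","rb"))
for d,(u0,v0,u1,v1) in((b,(240,165,285,205)),(a,(200,160,280,235))):
    P=pts(d)[v0:v1,u0:u1]; q=P[(P[...,2]>112)&(P[...,2]<165)]
    c=q.mean(0); U,S,V=np.linalg.svd(q-c,full_matrices=False); print("lens",c.round(1),"normal",V[2].round(3),"std",(S/np.sqrt(len(q))).round(1))
g=cv2.cvtColor(b["image"],cv2.COLOR_RGB2GRAY)
roi=g[145:162,332:352]; print(roi)
ys,xs=np.nonzero(roi<110)
P=pts(b)[120:220,325:398]; q=P[(P[...,2]>165)&(P[...,2]<180)]
q=q[np.abs(q[:,2]-174.5)<4]; print(len(q),cv2.minAreaRect(q[:,:2].astype(np.float32)))
# foot and ring-level pixels by color mask (white)
w=cam("wrist"); print(w["T"].round(3).tolist(),w["K"]); s=ctrl.read_state()
Rt=R.from_euler("xyz",s["tool_rot"]).as_matrix(); C=-w["T"][:3,:3].T@w["T"][:3,3]
print("cam in tool",(Rt.T@(C-s["eef_pos"])).round(1),(w["T"][:3,:3]@Rt).round(3), s["eef_pos"])
E
```

```text
lens [467.2  86.  146.1] normal [ 0.823 -0.538 -0.182] std [12.5  6.6  2.9]
lens [474.9  85.5 135.5] normal [ 0.878 -0.466  0.112] std [12.3 11.4  2.5]
[[ 32  84 222 255 254 254 254 254 254 254 254 254 254 254 253 252 251 251
  252 252]
 [ 30  50 228 255 254 254 254 254 254 254 254 254 254 254 254 251 251 252
  252 253]
 [ 25  67 248 255 254 254 254 254 254 254 254 254 254 254 254 254 251 252
  252 252]
 [ 32 152 255 255 254 254 254 254 254 254 254 254 254 254 254 254 254 249
  232 251]
 [ 69 253 255 255 254 254 254 255 255 255 255 255 254 254 254 254 254 254
  255 254]
 [145 255 255 254 254 254 255 255 247 237 250 255 255 254 254 254 254 254
  252 254]
 [177 255 255 254 254 255 255 237  51  61 127 203 255 255 254 254 254 254
  253 254]
 [223 255 255 254 254 255 255   0  54  48  78 169 254 255 254 254 254 254
  253 254]
 [240 255 254 254 254 255 255  33  35 106  77 159 249 255 254 254 254 254
  254 255]
 [206 255 254 254 254 255 255 182  45 132  65 167 255 255 254 254 254 255
  255 255]
 [206 255 255 254 254 254 255 255 139 119 143 246 255 254 254 254 254 255
  234 160]
 [200 254 255
[... 309 characters left out ...]
52 177
  184 186]
 [ 34  29  57 126 253 255 255 254 254 254 254 254 254 254 254 255 255 179
  182 187]
 [ 35  35  31  31 159 255 255 254 254 254 254 254 254 254 254 254 255 199
  200 197]]
337 ((502.8900146484375, -199.52413940429688), (221.06610107421875, 9.68836498260498), 8.715094566345215)
[[0.398, -0.917, -0.003, -648.721], [-0.882, -0.384, 0.273, -37.027], [-0.252, -0.106, -0.962, 379.489], [0.0, 0.0, 0.0, 1.0]] [[312.88240135   0.         255.15180811]
 [  0.         312.88240135 193.4226733 ]
 [  0.           0.           1.        ]]
cam in tool [  67.8    0.2 -142.5] [[-0.     1.     0.002]
 [-0.962  0.    -0.273]
 [-0.273 -0.002  0.962]] [ 258.80056508 -595.77832512  230.61586534]
```

```bash
python3 - <<'E'
from h import *
import pickle
a,b=pickle.load(open("/tmp/ab.pkl","rb"))
print("hole",onplane(b,[341.2,153],115.5))
h=onplane(b,[341.2,153],115.5)[0]; h[2]=255
s=ctrl.read_state(); print(totool(h-s["eef_pos"]))
h2=np.array([467,86,255.]); print(totool(h2-s["eef_pos"]))
E
```

```text
hole [[ 550.84752243 -117.21748704  115.5       ]]
[ 45.85267489 -32.26230921  -2.39592992]
[ 46.25828413 -54.2421205   -2.36564285]
```

Emit:
step_arm(commands=[4.0,-2.9,-2.4,0,0,-0.06,1,8.5,-6,-2.4,0,0,-0.13,1,13,-9.1,-2.4,0,0,-0.2,1,17,-12,-2.4,0,0,-0.26,1,21,-15,-2.4,0,0,-0.33,1,25,-17.6,-2.4,0,0,-0.4,1,29,-20.4,-2.4,0,0,-0.46,1,33,-23.2,-2.4,0,0,-0.52,1,37,-26,-2.4,0,0,-0.58,1,41,-28.8,-2.4,0,0,-0.63,1])

```text
clock: 1.15
eef_pos: [517.7, -172.1, 255.3]
tool_rot: [3.142, 0.0, 1.042]
force: [1.1, -1.3, 0.6]
width: 85.5
gripper_force: 0.0
```

```bash
python3 - <<'E'
from h import *
s=ctrl.read_state(); print(s["clock"],s["eef_pos"],s["tool_rot"],s["qpos"])
print(totool(np.array([550.8,-117.2,255])-s["eef_pos"]))
E
```

```text
1.15 [ 517.74274833 -172.1286666   255.30431842] [3.14155894e+00 1.36772796e-04 1.04187696e+00] [ 0.39092832  0.45427006 -0.17735491  1.7779324   0.09779373  0.91791444
 -0.35720765]
[6.41035739 0.0823021  0.02955785]
```

Emit:
step_arm(commands=[3.2,0.1,0,0,0,0,1,6.4,0.1,0,0,0,0,1,6.4,0.1,0,0,0,0,1,6.4,0.1,0,0,0,0,1])

```text
clock: 1.55
eef_pos: [550.2, -118.7, 255.0]
tool_rot: [-3.141, 0.001, 1.042]
force: [0.4, -1.7, 0.7]
width: 85.4
gripper_force: 0.0
```

```bash
python3 - <<'E'
from h import *
import pickle
w=cam("wrist"); s=ctrl.read_state(); pickle.dump((w,s),open("/tmp/w.pkl","wb"))
print(s["eef_pos"],proj(w,[[550.8,-117.2,115.5],[550.8,-117.2,103]]))
cv2.imwrite("pics/d.png",cv2.resize(w["image"][:,:,::-1],None,fx=1.5,fy=1.5))
E
```

```text
[ 549.78718043 -120.02953183  255.01011997] [[255.99832556 179.4359842 ]
 [255.99803996 176.46090079]]
```

View pics/d.png

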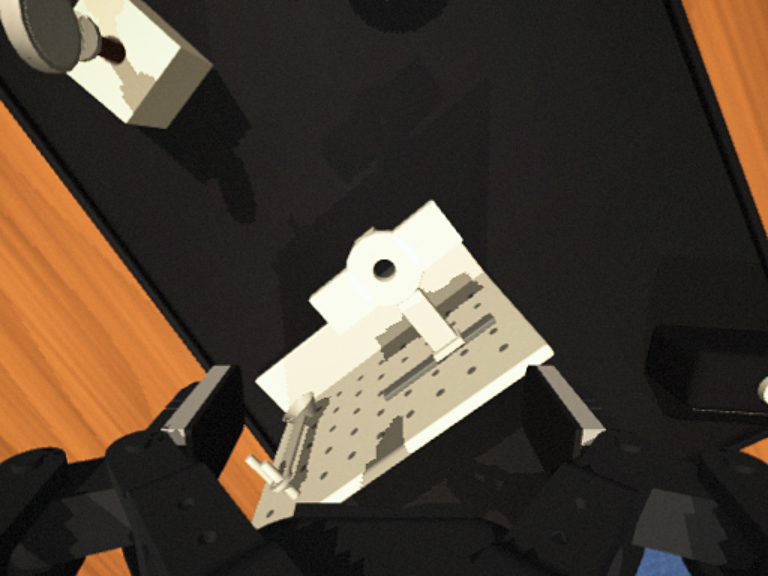

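The wrist view shows the ring hole at full-frame (256,179), which matches the prediction. I'll refine it and go on to the magnifier.

```bash
python3 - <<'E'
from h import *
import pickle
w,s=pickle.load(open("/tmp/w.pkl","rb"))
g=cv2.cvtColor(w["image"],cv2.COLOR_RGB2GRAY); x0,y0,n=241,164,8
r=cv2.resize(g[y0:y0+30,x0:x0+30],None,fx=n,fy=n,interpolation=cv2.INTER_CUBIC)
m=(r<185).astype(np.uint8)
for c in cv2.findContours(m,0,cv2.CHAIN_APPROX_NONE)[0]:
    if len(c)<40: continue
    e=cv2.fitEllipse(c); u=np.array(e[0])/n-0.5+0.5/n+[x0,y0]; print(e[1][0]/n,e[1][1]/n,u,onplane(w,u,115.5))
P=pts(w); print("z ring",np.median(P[160:200,235:277,2]))
s=ctrl.read_state(); print(s["eef_pos"],totool(np.array([467,86,255])-s["eef_pos"]))
E
```

```text
13.560495376586914 15.48165225982666 [255.5442934  179.22050953] [[ 550.54058008 -116.81156279  115.5       ]]
z ring 115.73306990696312
[ 549.78718043 -120.02953183  255.01011997] [ 1.35648146e+01 -1.75788119e+01 -5.62305106e-03]
```

Emit:
step_arm(commands=[3,-3.9,0,0,0,0,1,6,-7.8,0,0,0,0,1,9,-11.7,0,0,0,0,1,12,-15.6,0,0,0,0,1,13.6,-17.6,0,0,0,0,1,13.6,-17.6,0,0,0,0,1,13.6,-17.6,0,0,0,0,1])

```text
clock: 2.3
eef_pos: [467.5, 85.8, 255.4]
tool_rot: [3.141, 0.001, 1.039]
force: [0.0, -1.2, 0.3]
width: 85.5
gripper_force: 0.0
```

```bash
python3 - <<'E'
from h import *
import pickle
w=cam("wrist"); s=ctrl.read_state(); pickle.dump((w,s),open("/tmp/w2.pkl","wb"))
P=pts(w); m=(P[...,2]>110)&(P[...,2]<160)&(np.hypot(P[...,0]-467,P[...,1]-86)<35)
q=P[m]; c=q.mean(0); U,S,V=np.linalg.svd(q-c,full_matrices=False); print(len(q),c,V.round(3),S/np.sqrt(len(q)))
print("z top", np.percentile(q[:,2],98))
Rt=R.from_euler("xyz",s["tool_rot"]).as_matrix(); t=(q-s["eef_pos"])@Rt
for lo,hi in((100,108),(108,116),(116,124),(124,132),(132,150)):
    k=(t[:,2]>lo)&(t[:,2]<hi)
    if k.sum()>3: print(lo,k.sum(),t[k].min(0).round(1),t[k].max(0).round(1),np.median(t[k],0).round(1))
st=P[(np.abs(P[...,2]-65.5)<5)&(np.hypot(P[...,0]-467,P[...,1]-86)<48)]
print(len(st),cv2.minAreaRect(st[:,:2].astype(np.float32)),np.median(st[:,2]))
print(s["eef_pos"],s["tool_rot"])
save(w,"e.png",(130,60,380,260),3)
E
```

```text
649 [469.77017183  88.5777206  146.58644337] [[-0.525 -0.815  0.243]
 [-0.159 -0.187 -0.97 ]
 [-0.836  0.548  0.032]] [12.48664625  4.809281    3.00416704]
z top 152.43119632710227
100 381 [-14.4  -5.8 102.1] [ 14.9   5.  108. ] [  1.2  -0.  104.8]
108 186 [-20.6  -6.  108. ] [ 20.2   5.  115.6] [ 14.5  -0.  111.1]
116 67 [-21.5  -6.  116. ] [ 22.2   5.1 124. ] [ 20.7  -0.  118.2]
124 15 [ 21.7  -4.4 124.7] [ 22.4   5.2 127.9] [ 22.2   0.9 126.9]
2444 ((467.24560546875, 84.62457275390625), (62.17011260986328, 62.15670394897461), 17.34201431274414) 66.01363315334834
[467.85869835  85.05261437 255.3795754 ] [3.14068085e+00 8.67348231e-04 1.03688804e+00]
```

View pics/e.png

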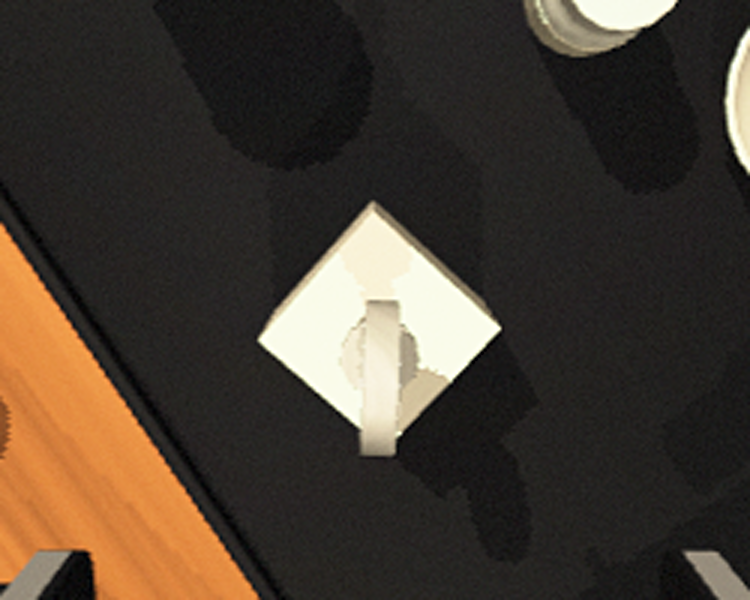

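Emit:
step_arm(commands=[0,0,3,0,0,0.02,1,0,0,6,0,0,0.045,1,0,0,9,0,0,0.045,1,0,0,12,0,0,0.045,1,0,0,14,0,0,0.045,1,0,0,14.3,0,0,0.045,1,0,0,14.3,0,0,0.045,0.5,0,0,14.3,0,0,0.045,0.3,0,0,14.3,0,0,0.045,0.2,0,0,14.3,0,0,0.045,0])

```text
clock: 3.35
eef_pos: [468.2, 87.2, 113.3]
tool_rot: [3.14, -0.001, 0.994]
force: [0.5, 0.0, 0.6]
width: 28.2
gripper_force: 0.0
```

Emit:
step_arm(commands=[0,0,0,0,0,0,0,0,0,0,0,0,0,0,0,0,0,0,0,0,0,0,0,0,0,0,0,0])

```text
clock: 3.75
eef_pos: [468.0, 87.3, 112.9]
tool_rot: [3.141, -0.001, 0.995]
force: [0.0, 0.1, 6.6]
width: 9.7
gripper_force: 59.3
```

Emit:
step_arm(commands=[0,0,-1,0,0,0,0,0,0,-3,0,0,0,0,0,0,-5,0,0,0,0,0,0,-8,0,0,0,0,0,0,-11,0,0,0,0,0,0,-14,0,0,0,0,0,0,-14.5,0,0,0,0,0,0,-14.5,0,0,0,0])

```text
clock: 4.55
eef_pos: [467.7, 87.2, 258.3]
tool_rot: [3.14, -0.001, 0.995]
force: [-0.8, 0.1, -1.0]
width: 9.1
gripper_force: 59.0
```

```bash
python3 - <<'E'
from h import *
import pickle
a=cam("scene"); w=cam("wrist"); b=cam("top"); s=ctrl.read_state(); pickle.dump((a,w,b,s),open("/tmp/g.pkl","wb"))
print(s["eef_pos"],s["tool_rot"],s["width"],s["force"])
e=s["eef_pos"]; print(proj(a,[e+[0,0,-14],e+[0,0,-99]]),proj(w,[e+[0,0,-14],e+[0,0,-99]]),totool(np.array([550.6,-117,258])-e))
u,v=proj(a,[e+[0,0,-60]])[0].astype(int)
A=cv2.resize(a["image"][v-45:v+45,u-35:u+35],None,fx=5,fy=5,interpolation=cv2.INTER_CUBIC)
u2,v2=proj(w,[e+[0,0,-60]])[0].astype(int); print(u,v,u2,v2)
B=cv2.resize(w["image"][v2-45:v2+45,u2-45:u2+45],None,fx=5,fy=5,interpolation=cv2.INTER_CUBIC)
cv2.imwrite("pics/f.png",np.hstack([A,B])[:,:,::-1])
E
```

```text
[466.45541647  86.88046514 256.16455172] [-3.13969104e+00  1.91323473e-03  9.94813579e-01] 9.356980160025692 [-0.56817886  0.7784417  -0.80673541]
[[238.43890681 144.79759863]
 [239.6908763  173.89361451]] [[255.71122753 235.36613421]
 [255.74783487 193.02330946]] [-12.51590274  18.16104978  -0.19413484]
239 161 255 208
```

View pics/f.png

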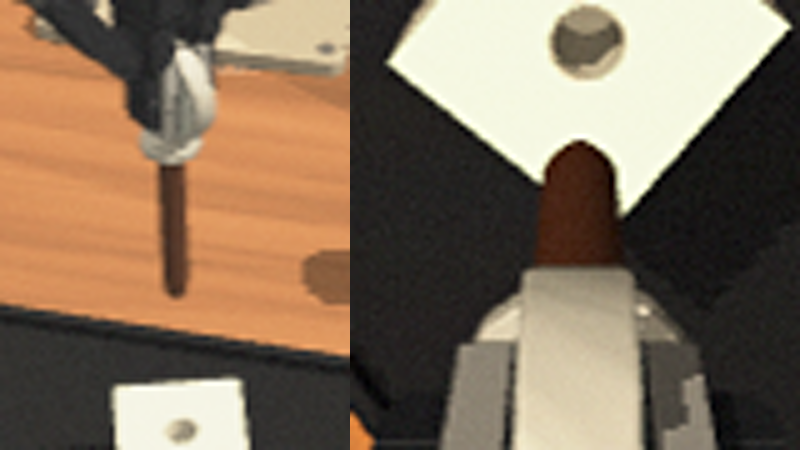

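The left crop shows the handle hanging from the grip with its end at scene (239,175). In the right crop the end is at wrist (256,192). It leans slightly toward tool -x, so I'll measure the axis by intersecting the two views.

```bash
cat > axis.py <<'E'
from h import *
def avgstate(n=1):
    return ctrl.read_state()
def mask(d,win):
    u0,v0,u1,v1=win; im=d["image"][v0:v1,u0:u1].astype(int); r,g,b=im[...,0],im[...,1],im[...,2]
    m=((r>g*1.5)&(r<125)&(r>25)).astype(np.uint8)
    n,l,st,c=cv2.connectedComponentsWithStats(m); k=1+st[1:,4].argmax(); ys,xs=np.nonzero(l==k); return xs+u0,ys+v0
def line(xs,ys,trim=2):
    rows=np.arange(ys.min()+trim,ys.max()-trim+1); c=np.array([xs[ys==r].mean() for r in rows]); p=np.polyfit(rows,c,1); return rows,c,p
def axis(a,w,e,verbose=True):
    N=[];C=[]
    for d in(a,w):
        t,bt=proj(d,[e+[0,0,-20],e+[0,0,-99]]); win=[int(min(t[0],bt[0]))-14,int(min(t[1],bt[1]))-10,int(max(t[0],bt[0]))+14,int(max(t[1],bt[1]))+10]
        xs,ys=mask(d,win); rows,c,p=line(xs,ys); r0,r1=rows[0],rows[-1]
        if verbose: print(len(xs),"rows",ys.min(),ys.max(),"resid",np.std(c-np.polyval(p,rows)),"width",len(xs)/len(set(ys)))
        cc,v=ray(d,[[np.polyval(p,r0),r0],[np.polyval(p,r1),r1]]); n=np.cross(v[0],v[1]); N.append(n/np.linalg.norm(n)); C.append(cc)
    ax=np.cross(N[0],N[1]); ax/=np.linalg.norm(ax); ax*=-np.sign(ax[2])
    P=[np.linalg.solve(np.array([N[0],N[1],[0,0,1]]),[N[0]@C[0],N[1]@C[1],z]) for z in(e[2]-14,e[2]-99)]
    return ax,P
E
python3 - <<'E'
from axis import *
import pickle
a,w,b,s=pickle.load(open("/tmp/g.pkl","rb"))
e=np.array([467.2,87.1,257.5])
ax,P=axis(a,w,e); print(ax,np.degrees(np.arccos(-ax[2])),P)
Rt=R.from_euler("xyz",[3.14159,0,.995]).as_matrix(); print("axis in tool",Rt.T@ax, "offs tool", [(Rt.T@(p-e)).round(1) for p in P])
E
```

```text
59 rows 149 173 resid 0.44616241865805906 width 2.36
348 rows 191 215 resid 0.27547489027519007 width 13.92
[-0.02876525 -0.03596326 -0.99893904] 2.639524366479133 [array([467.0341286 ,  88.00956021, 243.5       ]), array([464.5864857 ,  84.94943627, 158.5       ])]
axis in tool [-0.04582727 -0.00454766  0.99893903] offs tool [array([ 0.7, -0.6, 14. ]), array([-3.2, -1. , 99. ])]
```

Emit:
step_arm(commands=[-2.1,3,0,0,0.01,0,0,-4.6,6.6,0,0,0.02,0,0,-7.2,10.3,0,0,0.03,0,0,-9.8,14,0.5,0,0.046,0,0,-11.8,16.9,1,0,0.046,0,0,-12.7,18.2,1.5,0,0.046,0,0,-12.7,18.2,2,0,0.046,0,0,-12.7,18.2,2.3,0,0.046,0,0,-12.7,18.2,2.3,0,0.046,0,0,-12.7,18.2,2.3,0,0.046,0,0])

```text
clock: 5.7
eef_pos: [550.7, -116.4, 234.4]
tool_rot: [-3.141, -0.047, 0.998]
force: [-0.3, -0.3, -0.9]
width: 9.1
gripper_force: 58.9
```

```bash
python3 - <<'E'
from axis import *
import pickle
a=cam("scene"); w=cam("wrist"); b=cam("top"); s=ctrl.read_state(); pickle.dump((a,w,b,s),open("/tmp/g2.pkl","wb"))
e=s["eef_pos"]; print(e,s["tool_rot"],s["width"],s["force"])
print("hole px pred",proj(w,[[550.6,-117,115.5]]),"tip pred",proj(w,[e+[0,0,-99]]))
try:
    ax,P=axis(a,w,e); Rt=R.from_euler("xyz",s["tool_rot"]).as_matrix(); print(ax,P,Rt.T@ax)
except Exception as ex: print(ex)
u,v=proj(a,[e+[0,0,-80]])[0].astype(int)
A=cv2.resize(a["image"][v-45:v+45,u-35:u+35],None,fx=5,fy=5,interpolation=cv2.INTER_CUBIC)
u2,v2=proj(w,[e+[0,0,-90]])[0].astype(int); print(u,v,u2,v2)
B=cv2.resize(w["image"][v2-45:v2+45,u2-45:u2+45],None,fx=5,fy=5,interpolation=cv2.INTER_CUBIC)
cv2.imwrite("pics/g.png",np.hstack([A,B])[:,:,::-1])
E
```

```text
[ 551.08230984 -117.49015316  234.79358368] [ 3.14099261 -0.04642048  0.99635551] 9.23714982336007 [0.49882191 0.3309534  0.2415351 ]
hole px pred [[255.99005641 193.2284736 ]] tip pred [[256.84201743 199.10641209]]
89 rows 170 195 resid 0.30782775463999995 width 3.423076923076923
337 rows 191 215 resid 0.24521813057052408 width 13.48
[ 0.0262621   0.03922145 -0.99888537] [array([ 548.4547409 , -119.1158985 ,  220.79358368]), array([ 550.68951067, -115.77835491,  135.79358368])] [7.93259251e-04 1.35315596e-04 9.99999676e-01]
139 187 256 201
```

View pics/g.png

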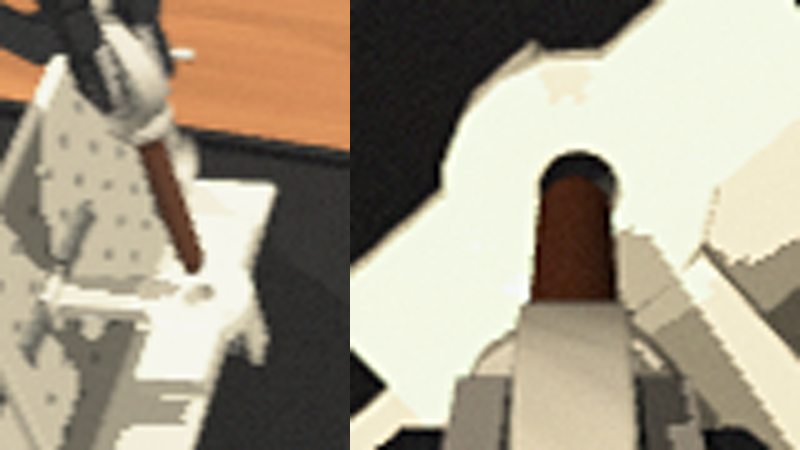

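```bash
python3 - <<'E'
from axis import *
import pickle
for f,rot in(("/tmp/g.pkl",[3.1412,0,.995]),("/tmp/g2.pkl",None)):
    a,w,b,s=pickle.load(open(f,"rb")); e=s["eef_pos"]; Rt=R.from_euler("xyz",rot or s["tool_rot"]).as_matrix()
    # cam pose relative tool is fixed: use nominal camera-in-tool
    Pw=(pts(w)-e)@Rt
    xs,ys=mask(w,(242,180,270,220)); q=Pw[ys,xs]; c=q[np.abs(q[:,1]-np.median(q[:,1]))<3]
    c=c[(c[:,2]>22)&(c[:,2]<88)&(np.abs(c[:,0])<20)]
    p=np.polyfit(c[:,2],c[:,0],1); print(len(c),"x=%.4f z + %.2f"%tuple(p), "resid",np.std(c[:,0]-np.polyval(p,c[:,2])),"axis x@0,14,99",(np.polyval(p,[14,99])-6).round(2),"y",np.median(c[:,1]),"zrange",c[:,2].min(),c[:,2].max())
    # scene: edge-based handle mask, larger
    Pa=(pts(a)-e)@Rt
    m=(np.hypot(Pa[...,0],Pa[...,1])<14)&(Pa[...,2]>24)&(Pa[...,2]<95); q=Pa[m]
    for k in(0,1):
        pp=np.polyfit(q[:,2],q[:,k],1); print(" scene",len(q),"xy"[k],pp.round(4))
    v0,v1=proj(a,[e+Rt@[0,0,25],e+Rt@[0,0,88]]); print(" expected tool-axis du/dv",(v1-v0)[0]/(v1-v0)[1])
    vy,ux=np.nonzero(m); r=np.unique(vy)[1:-1]; c=[ux[vy==k].mean() for k in r]; print(" depth-mask du/dv",np.polyfit(r,c,1)[0],"width",m.sum()/len(np.unique(vy)))
    # sensitivity
    for ang in(-.046,0,.046):
        v0,v1=proj(a,[e+Rt@[25*ang,0,25],e+Rt@[88*ang,0,88]]); print("   lean",ang,(v1-v0)[0]/(v1-v0)[1])
E
```

```text
202 x=-0.0029 z + 3.83 resid 0.34457002608349135 axis x@0,14,99 [-2.21 -2.46] y -0.4980234367676893 zrange 35.49516348822151 87.96797952188048
 scene 127 x [0.0041 2.4134]
 scene 127 y [0.0072 5.9075]
 expected tool-axis du/dv 0.04265363195173663
 depth-mask du/dv 0.0376482213438762 width 5.08
   lean -0.046 0.002126531402635608
   lean 0 0.04265363195173663
   lean 0.046 0.08106896700502975
199 x=-0.0031 z + 4.00 resid 0.35307235246126606 axis x@0,14,99 [-2.04 -2.3 ] y -1.4060036281327866 zrange 35.7979834498726 87.28646794987745
 scene 141 x [-1.2000e-03  3.2856e+00]
 scene 141 y [0.0138 1.81  ]
 expected tool-axis du/dv 0.36736765251016085
 depth-mask du/dv 0.3259565217391288 width 5.423076923076923
   lean -0.046 0.3440671824155021
   lean 0 0.36736765251016085
   lean 0.046 0.38944029235925215
```

Emit:
step_arm(commands=[0.1,0,0.3,0,-0.02,0,0,0.2,0,0.6,0,-0.046,0,0,0.2,0,0.9,0,-0.046,0,0,0.2,0,1.0,0,-0.046,0,0,0.2,0,1.0,0,-0.046,0,0,0.2,0,1.0,0,-0.046,0,0])

```text
clock: 6.45
eef_pos: [552.2, -116.7, 224.4]
tool_rot: [-3.142, 0.0, 0.994]
force: [-0.4, -0.5, 0.7]
width: 9.3
gripper_force: 58.9
```

```bash
python3 - <<'E'
from axis import *
import pickle
a=cam("scene"); w=cam("wrist"); s=ctrl.read_state(); pickle.dump((a,w,s),open("/tmp/g3.pkl","wb"))
e=s["eef_pos"]; print(e,s["tool_rot"],s["force"])
Rt=R.from_euler("xyz",s["tool_rot"]).as_matrix()
print("hole px pred",proj(w,[[550.6,-117,115.5]]),"tip pred",proj(w,[e+Rt@[-2.3,-.6,99]]))
Pw=(pts(w)-e)@Rt; xs,ys=mask(w,(242,180,270,225)); q=Pw[ys,xs]; c=q[(np.abs(q[:,1]-np.median(q[:,1]))<3)&(q[:,2]>22)&(q[:,2]<95)]
p=np.polyfit(c[:,2],c[:,0],1); print(p,np.polyval(p,99)-6,np.median(c[:,1]))
print("tip end z", np.sort(q[:,2])[-5:], "tip world", e+Rt@[np.polyval(p,99)-6,np.median(c[:,1]),99])
# scene 3D check: depth handle and hole
m=(np.hypot(*(np.moveaxis((pts(a)-e)@Rt,-1,0)[:2]))<14); 
u2,v2=256,195
cv2.imwrite("pics/h.png",np.hstack([cv2.resize(w["image"][v2-30:v2+30,u2-30:u2+30],None,fx=7,fy=7,interpolation=cv2.INTER_CUBIC),cv2.resize(a["image"][160:220,115:165],None,fx=7,fy=7,interpolation=cv2.INTER_CUBIC)])[:,:,::-1])
E
```

```text
[ 552.27072942 -116.71928959  224.52462446] [ 3.14137966e+00 -5.79644965e-05  9.94219594e-01] [ 0.42914838  0.55291181 -0.7634263 ]
hole px pred [[254.70421415 190.99038669]] tip pred [[255.49761334 195.66555828]]
[-0.00397881  3.51545748] -2.87844481128748 -0.8800594713862514
tip end z [ 94.17772112  96.09595772  96.53447336  98.31145702 219.0909259 ] tip world [ 549.98454659 -118.65930097  125.52427257]
```

View pics/h.png

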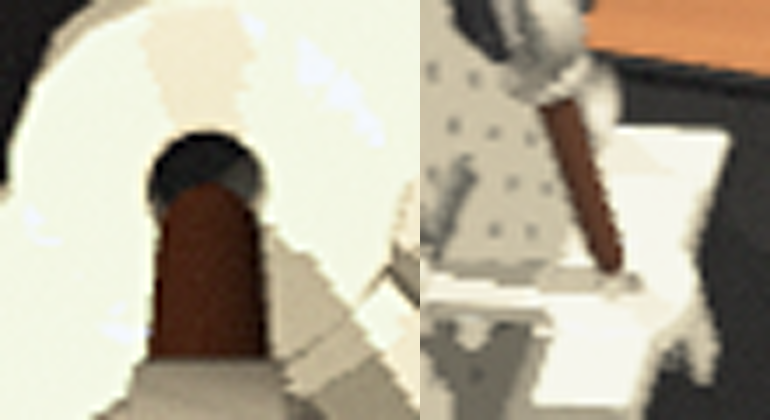

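The wrist crop shows the hole centre at about (255.4,191.7), with the handle end over its lower edge. That means +1.7 mm in tool x and -0.4 mm in y, then a gentle descent.

Emit:
step_arm(commands=[0.1,-0.02,0,0,0,0,0,0.17,-0.04,0,0,0,0,0,0.17,-0.04,0.3,0,0,0,0,0.17,-0.04,0.6,0,0,0,0,0.17,-0.04,0.8,0,0,0,0,0.17,-0.04,1.0,0,0,0,0,0.17,-0.04,1.1,0,0,0,0,0.17,-0.04,1.2,0,0,0,0,0.17,-0.04,1.2,0,0,0,0])

```text
clock: 7.45
eef_pos: [552.8, -114.8, 212.3]
tool_rot: [-3.141, 0.0, 0.995]
force: [0.1, 0.5, -0.5]
width: 9.3
gripper_force: 58.9
```

Emit:
step_arm(commands=[0,0,0.1,0,0,0,0,0,0,0.2,0,0,0,0,0,0,0.2,0,0,0,0])

```text
clock: 7.75
eef_pos: [552.8, -114.8, 210.3]
tool_rot: [-3.141, 0.0, 0.995]
force: [-0.3, -0.7, -0.5]
width: 9.5
gripper_force: 58.9
```

Emit:
step_arm(commands=[0,0,0.1,0,0,0,0,0,0,0.2,0,0,0,0,0,0,0.2,0,0,0,0])

```text
clock: 8.05
eef_pos: [552.8, -114.8, 208.3]
tool_rot: [-3.141, 0.0, 0.995]
force: [-0.7, 0.9, 0.0]
width: 9.1
gripper_force: 58.9
```

Emit:
step_arm(commands=[0,0,0.1,0,0,0,0,0,0,0.2,0,0,0,0,0,0,0.2,0,0,0,0])

```text
clock: 8.35
eef_pos: [552.8, -114.9, 206.3]
tool_rot: [-3.142, 0.0, 0.995]
force: [0.3, -0.6, 0.2]
width: 9.2
gripper_force: 58.9
```

Emit:
step_arm(commands=[0,0,0.1,0,0,0,0,0,0,0.2,0,0,0,0,0,0,0.3,0,0,0,0,0,0,0.3,0,0,0,0])

```text
clock: 8.75
eef_pos: [552.8, -114.9, 203.3]
tool_rot: [-3.142, 0.0, 0.995]
force: [-0.9, -0.5, -0.7]
width: 9.2
gripper_force: 58.9
```

Emit:
step_arm(commands=[0,0,0.2,0,0,0,0,0,0,0.4,0,0,0,0,0,0,0.6,0,0,0,0,0,0,0.6,0,0,0,0])

```text
clock: 9.15
eef_pos: [552.8, -114.9, 197.1]
tool_rot: [-3.141, 0.0, 0.995]
force: [-0.6, -1.4, -0.5]
width: 9.3
gripper_force: 58.9
```

Emit:
step_arm(commands=[0,0,0.2,0,0,0,0,0,0,0.4,0,0,0,0,0,0,0.4,0,0,0,0])

```text
clock: 9.45
eef_pos: [552.8, -114.9, 193.1]
tool_rot: [-3.141, 0.0, 0.995]
force: [-0.6, -1.3, -0.9]
width: 9.4
gripper_force: 59.0
```

Emit:
step_arm(commands=[0,0,0.2,0,0,0,0,0,0,0.4,0,0,0,0,0,0,0.4,0,0,0,0])

```text
clock: 9.75
eef_pos: [552.9, -114.9, 189.2]
tool_rot: [3.142, 0.0, 0.995]
force: [-0.9, -1.3, 0.1]
width: 9.0
gripper_force: 59.0
```

Emit:
step_arm(commands=[0,0,0.2,0,0,0,0,0,0,0.4,0,0,0,0,0,0,0.4,0,0,0,0])

```text
clock: 10.05
eef_pos: [553.1, -115.1, 185.3]
tool_rot: [3.141, 0.0, 0.995]
force: [0.5, -3.1, -1.0]
width: 9.4
gripper_force: 58.8
```

Emit:
step_arm(commands=[0,0,0.2,0,0,0,0,0,0,0.4,0,0,0,0,0,0,0.4,0,0,0,0])

```text
clock: 10.35
eef_pos: [553.2, -115.1, 181.6]
tool_rot: [3.141, -0.0, 0.995]
force: [-0.5, -2.9, 1.4]
width: 9.3
gripper_force: 59.3
```

Emit:
step_arm(commands=[-0.03,0.04,0.2,0,0,0,0,-0.03,0.04,0.4,0,0,0,0,-0.03,0.04,0.4,0,0,0,0])

```text
clock: 10.65
eef_pos: [553.0, -115.0, 177.3]
tool_rot: [-3.141, -0.0, 0.995]
force: [-0.0, -2.5, 2.1]
width: 8.8
gripper_force: 59.3
```

Emit:
step_arm(commands=[0,0,0.2,0,0,0,0,0,0,0.4,0,0,0,0,0,0,0.4,0,0,0,0])

```text
clock: 10.95
eef_pos: [553.0, -115.1, 173.1]
tool_rot: [-3.141, -0.0, 0.995]
force: [0.8, -1.6, 2.5]
width: 9.4
gripper_force: 59.5
```

Emit:
step_arm(commands=[0,0,0.2,0,0,0,0,0,0,0.4,0,0,0,0,0,0,0.4,0,0,0,0])

```text
clock: 11.25
eef_pos: [553.0, -115.2, 169.1]
tool_rot: [-3.141, -0.0, 0.995]
force: [-0.7, -1.6, 2.7]
width: 9.3
gripper_force: 59.4
```

Emit:
step_arm(commands=[0,0,0.3,0,0,0,0,0,0,0.6,0,0,0,0,0,0,0.9,0,0,0,0,0,0,1.0,0,0,0,0])

```text
clock: 11.65
eef_pos: [553.0, -115.2, 159.0]
tool_rot: [-3.141, -0.0, 0.995]
force: [0.2, -1.7, 4.2]
width: 9.3
gripper_force: 59.6
```

Emit:
step_arm(commands=[0,0,0.3,0,0,0,0,0,0,0.6,0,0,0,0,0,0,0.9,0,0,0,0,0,0,1.0,0,0,0,0])

```text
clock: 12.05
eef_pos: [553.0, -115.2, 149.0]
tool_rot: [-3.141, 0.0, 0.995]
force: [0.2, -1.0, 3.7]
width: 9.3
gripper_force: 59.6
```

Emit:
step_arm(commands=[0,0,0.3,0,0,0,0,0,0,0.6,0,0,0,0,0,0,0.9,0,0,0,0,0,0,1.0,0,0,0,0])

```text
clock: 12.45
eef_pos: [553.0, -115.2, 138.9]
tool_rot: [-3.141, 0.0, 0.995]
force: [-0.9, -0.8, 2.7]
width: 9.5
gripper_force: 59.3
```

Emit:
step_arm(commands=[0,0,0.2,0,0,0,0,0,0,0.4,0,0,0,0,0,0,0.6,0,0,0,0,0,0,0.6,0,0,0,0])

```text
clock: 12.85
eef_pos: [553.0, -115.3, 133.1]
tool_rot: [-3.141, 0.0, 0.995]
force: [0.2, -2.1, 1.5]
width: 9.5
gripper_force: 59.3
```

Emit:
step_arm(commands=[0,0,0.1,0,0,0,0,0,0,0.2,0,0,0,0,0,0,0.2,0,0,0,0])

```text
clock: 13.15
eef_pos: [553.0, -115.3, 131.3]
tool_rot: [-3.142, 0.0, 0.995]
force: [-1.1, -1.9, 2.8]
width: 8.8
gripper_force: 59.6
```

Emit:
step_arm(commands=[0,0,0.1,0,0,0,0,0,0,0.1,0,0,0,0])

```text
clock: 13.35
eef_pos: [553.0, -115.3, 130.3]
tool_rot: [-3.142, 0.0, 0.995]
force: [0.1, -2.2, 3.1]
width: 9.4
gripper_force: 59.7
```

Emit:
step_arm(commands=[0,0,0.1,0,0,0,0,0,0,0.1,0,0,0,0])

```text
clock: 13.55
eef_pos: [553.0, -115.3, 129.3]
tool_rot: [3.142, 0.0, 0.995]
force: [-0.5, -1.6, 2.8]
width: 9.3
gripper_force: 59.7
```

Emit:
step_arm(commands=[0,0,0.05,0,0,0,0,0,0,0.05,0,0,0,0])

```text
clock: 13.75
eef_pos: [553.0, -115.3, 129.0]
tool_rot: [3.142, 0.0, 0.995]
force: [-1.3, -2.1, 4.4]
width: 9.3
gripper_force: 59.8
```

Emit:
step_arm(commands=[0,0,0.05,0,0,0,0,0,0,0.05,0,0,0,0])

```text
clock: 13.95
eef_pos: [553.1, -115.3, 128.7]
tool_rot: [3.141, 0.0, 0.995]
force: [-1.7, -2.1, 6.7]
width: 9.5
gripper_force: 60.1
```

Emit:
step_arm(commands=[0,0,0.05,0,0,0,0,0,0,0.05,0,0,0,0])

```text
clock: 14.15
eef_pos: [553.0, -115.3, 128.4]
tool_rot: [3.141, 0.0, 0.995]
force: [-2.4, -2.8, 7.3]
width: 9.4
gripper_force: 60.3
```

Emit:
step_arm(commands=[0,0,0.05,0,0,0,0,0,0,0.05,0,0,0,0])

```text
clock: 14.35
eef_pos: [553.1, -115.3, 128.1]
tool_rot: [3.141, 0.0, 0.995]
force: [-1.9, -2.1, 9.8]
width: 9.3
gripper_force: 60.5
```

Emit:
step_arm(commands=[0,0,0.05,0,0,0,0,0,0,0.05,0,0,0,0])

```text
clock: 14.55
eef_pos: [553.1, -115.3, 127.8]
tool_rot: [3.141, 0.0, 0.995]
force: [-2.7, -1.8, 11.5]
width: 9.7
gripper_force: 60.8
```

Emit:
step_arm(commands=[0,0,0.05,0,0,0,0,0,0,0.05,0,0,0,0])

```text
clock: 14.75
eef_pos: [553.1, -115.3, 127.5]
tool_rot: [3.141, 0.0, 0.995]
force: [-4.1, -1.4, 13.7]
width: 9.2
gripper_force: 61.0
```

Emit:
step_arm(commands=[0,0,-0.1,0,0,0,0,0,0,-0.1,0,0,0,0.15,0,0,-0.1,0,0,0,0.3,0,0,-0.1,0,0,0,0.5,0,0,-0.1,0,0,0,0.6,0,0,-0.1,0,0,0,0.6,0,0,-0.1,0,0,0,0.6])

```text
clock: 15.45
eef_pos: [553.0, -115.1, 127.3]
tool_rot: [-3.141, -0.0, 0.995]
force: [-0.0, -0.6, -0.6]
width: 51.3
gripper_force: 0.0
```

Emit:
step_arm(commands=[0,0,-1,0,0,0,0.6,0,0,-3,0,0,0,0.6,0,0,-6,0,0,0,0.6,0,0,-9,0,0,0,0.6,0,0,-12,0,0,0,0.6,0,0,-12,0,0,0,0.6,0,0,-12,0,0,0,0.6])

```text
clock: 16.15
eef_pos: [553.3, -115.3, 248.5]
tool_rot: [3.14, -0.001, 0.995]
force: [-0.1, -0.0, -0.6]
width: 51.4
gripper_force: 0.0
```

```bash
python3 - <<'E'
from h import *
w=cam("wrist"); a=cam("scene"); s=ctrl.read_state(); print(s["eef_pos"],s["force"],s["width"])
P=pts(w); m=(np.hypot(P[...,0]-550.6,P[...,1]+117)<28)&(P[...,2]>100)&(P[...,2]<200); q=P[m]
print("lens top",np.percentile(q[:,2],[90,99]),"want",115.6+53, "ring",np.median(q[np.abs(q[:,2]-115)<4][:,2]))
r=np.hypot(q[:,0]-550.6,q[:,1]+117); k=(r>8)&(r<13)&(q[:,2]<128); print("collar top",np.percentile(q[k][:,2],[25,50,75]),"want",120.6)
cv2.imwrite("pics/i.png",np.hstack([cv2.resize(w["image"][130:250,195:315],None,fx=3.3,fy=3.3),cv2.resize(a["image"][150:230,95:175],(396,396),interpolation=cv2.INTER_CUBIC)])[:,:,::-1])
E
```

```text
[ 552.24359291 -115.19739491  246.77668462] [-0.50099669 -0.02256535  0.11046271] 50.82803418702563
lens top [166.83994984 169.10742458] want 168.6 ring 115.6985524469547
collar top [119.91417451 120.62613561 121.19034305] want 120.6
```

View pics/i.png

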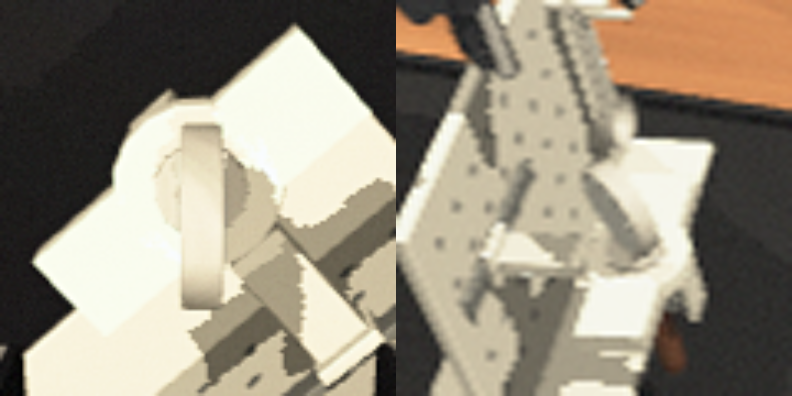

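The lens stands upright over the ring, with its disc at crop (203,215) on the left and its handle showing below the ring at (672,345) on the right. The collar top is at 120.6 mm as expected, so it sits fully home, and the gripper is clear.

```bash
python3 -c "
from cell import ctrl
print(ctrl.finish_job())"
```

```text
the job is handed in; nothing more can be done
None
```

The magnifier is on the organizer with its collar home on the ring and the gripper clear; the highest push I read was about 14 N, nothing else was touched, and the job was handed in at about 16 s.

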